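# Make up two wire-change kits for the MIG sets and close the case

## Robot

A 7-joint arm with a two-finger parallel gripper is mounted at the origin on the work surface. World frame = base frame: x ahead of the robot, y to its left, z up, the work surface at z = 0. Lengths are in m, angles in rad, forces in N, time in s.
With the tool pointing down it reaches from about 0.425 to 0.875 m from the base axis. Payload 4.7 kg.
Tool frame: the origin (TCP) lies where the fingers leave the gripper's body, on its centre line; the fingertips stand 70 mm ahead of it and the grasp point (between the pads) lies 51 mm ahead of it; z points along the fingers, y is the line along which they close (so a half turn about z gives the same grasp; the last joint's range is limited). The gripper opens to 87 mm and grips with 3 to 60 N. Pads are 19 mm wide; open, the fingers measure 117 mm over their backs; the gripper's body (75 mm by 190 mm) begins 51 mm behind the grasp point.
Start: joints at [1.203, 0.321, -0.07, 1.45, 0.023, 1.371, -0.057], TCP at [0.242, -0.603, 0.292] pointing down, gripper open.
Joint ranges: [-2.86, 2.86], [-0.3, 2.09], [-1.38, 1.24], [0.06, 2.45], [-1.56, 4.7], [0.09, 2.05], [-2.69, 2.69]. Speed limits (rad/s): [2.57, 2.57, 3.14, 3.14, 3.14, 3.14, 3.14].

## Interface

Orientations are given as a rotation vector (axis times angle).
In Python, from bench import get_state, get_image, get_calibration, close_job gives the robot as it stands.
- The arm moves only by the tool send_rows, never from a script. Its argument "rows" is a list of rows, each an object of numbers: "hand": the finger opening in mm, from 0 to 87; "x", "y", "z": the shift along the world's x, y, z in mm; "roll": the turn about the world's z in degrees. A call has 1 to 10 rows; each row shifts and turns the commanded pose from where the row before left it; what a row does not reach is not made up. A row lasts 1/10 s, in which the tool goes at most 50 mm and 8.59 degrees, less where a joint would pass 70% of its speed; a pose out of reach is approached as far as the arm can. A call is refused whole if a number of a shift passes 50 or a number of a turn 8.59, either way. A call with a gripper value outside its range is refused whole. The fingers move at their own pace and stop on an object; "force" is the grip in N (left out, the last holds). Time passes only in rows, so rows that do not move let the fingers close. It gives the time, the measured TCP pose, the force, the opening and the grip force at its end, in the units of the state.
- get_state(): the state, without advancing time (a new reading comes with each control period).
- get_image(name): name is "side" or "top" or "wrist"; returns the picture (400x640x3 uint8, blue, green, red); there is no depth.
- get_calibration(name): a dict with "mtx" (3x3 intrinsics, pixels), "world_from_camera" (4x4, takes a point from camera to world coordinates). Camera axes: x right, y down, z forward; pixel columns grow to the right and rows downward; lengths in m; the calibration is good to about 2 mm. A picture is of the moment at which its call begins: read the wrist's pose just before it. get_calibration takes no time and is no camera call; for the wrist camera it gives the pose at the moment of the call.
- close_job(): hands the job in; it is judged then, once.
The state is a dict: "time": time; "joint_positions": joint angles; "qd": joint speeds; "joint_torque": joint torques, N m; "position": TCP position; "tool_rot": TCP orientation; "ft_force": force on the tool from outside, world axes, zero at the start; "torque": the same for the moment, N m; "grip_width": opening from 0.0 (shut) to 1.0 (fully open); "grip_force": force on a finger pad.
Only numpy, scipy, OpenCV 4.12 (cv2) and the standard library are available. Lean on these libraries where they do the work, as an engineer would, in place of code of your own. Each camera call takes 0.05 s, during which the arm holds its last target. There are 200 camera calls.

## Task

Make up two wire-change kits from the wear parts on the black mat, one part to a compartment, each set down flat and not dropped: the aluminium kit, which is the straight silver gas nozzle and the yellow feed roll, goes into the orange case, and the steel kit, which is the tapered copper gas nozzle and the red feed roll, goes into the silver tray. When both aluminium parts lie in the case with nothing standing above its rim, shut its lid fully. Leave the white feed roll and the blue magnetic square where they are.

Things in the scene. Friction and masses are not known exactly. Their poses are not given: they have to be found in the camera images.
- straight_nozzle: straight silver gas nozzle of a welding torch: a cylinder 26 mm in diameter and 70 mm long with dark open ends and a dark band near the rear end, lying on its side on the mat. Origin at its middle, on its axis (13 mm above what it lies on); x along its axis
- tapered_nozzle: tapered copper gas nozzle: 70 mm long, 26 mm in diameter over its rear 47 mm, then tapering to 17 mm at the mouth, lying on its side on the mat. Origin at mid-length, on its axis (13 mm above what it lies on); x along its axis towards the mouth, so the full 26 mm reaches from x = -35 to +12 mm
- red_roll: feed roll of a wire feeder: a flat disc 40 mm in diameter and 16 mm thick, steel rim, red faces, small dark bore; it lies flat. Origin at its centre (8 mm above what it lies on), z along its axis
- yellow_roll: feed roll of a wire feeder: a flat disc 40 mm in diameter and 16 mm thick, steel rim, yellow faces, small dark bore; it lies flat. Origin at its centre (8 mm above what it lies on), z along its axis
- white_roll: feed roll of a wire feeder: a flat disc 40 mm in diameter and 16 mm thick, steel rim, white faces, small dark bore; it lies flat. Origin at its centre (8 mm above what it lies on), z along its axis. Not in either kit: stays where it is
- magnet: blue magnetic welding square: a flat right-angled triangle with two legs of 58 mm, 18 mm thick, lying flat. Origin on its underside about 23 mm in from both legs, z up. Not in either kit: stays where it is
- case: orange case, its hinged lid open at the start; on the robot's left or right. 150 (x) by 230 (y) by 48 mm high, walls and floor 4 mm. A divider along x at y = 0 (3 mm thick, top at z = 24 mm) makes two compartments of 142 x 109 mm, centred at y = +-56 mm. Origin: centre of the underside, z up. Fixed; yaw within 0.18 rad. Hinge line along y at x = +75, z = 48 mm, on the side away from the robot
- lid (a joint): angle of the case lid, rad: 0 = shut on the rim, 1.6 to 1.9 at the start (upright or leaning away from the robot), stop at 1.95. Orange plate 150 mm long from the hinge, 230 wide, 8 thick; shut, its underside is on the rim; open, its free edge is 0.2 m above the bench. The stiff hinge holds it at any angle; 2 to 3 N near the free edge move it. No catch
- tray: silver-grey metal parts tray without a lid, on the other side from the case. 150 (x) by 230 (y) by 30 mm high, walls and floor 4 mm. A divider along x at y = 0 (3 mm thick, top at z = 22 mm) makes two compartments of 142 x 109 mm, centred at y = +-56 mm. Origin: centre of the underside, z up. Fixed; yaw within 0.18 rad
Things that resemble listed ones, but are neither listed nor needed, are in the scene too. Of the things like the straight_nozzle, leave any that is green; of the rest the larger one is meant.

How it is judged:
By the outcome, as a careful person would: the job done as asked, in the order asked, and still so for the second after the job is handed in, with the robot touching nothing.
It also fails if it takes over 128 s, if anything falls off the work surface, if the arm or the gripper's body presses on something with over 40 N, if the wrist force passes 120 N, or if a joint passes its speed limit or range.

## Working session

There is one attempt and no reset: what is moved stays moved. The work goes in short steps, Python scripts to look and compute and a tool call to move; the robot and the scene stay as the last step left them, time stands still between calls to the robot, and variables do not carry over. Pictures are saved under pics/ and viewed, at most 14 in all, crops included, and the job is handed in when it is done.

Besides the shell and the picture viewer there is one more tool, called after "Emit:" by a JSON object that holds its "fn" and its "kwargs", one argument or row to a line. send_rows: Moves the arm, as the interface text tells. Its arguments: {"type":"object","properties":{"rows":{"type":"array","items":{"type":"object","properties":{"hand":{"type":"number"},"x":{"type":"number"},"y":{"type":"number"},"z":{"type":"number"},"roll":{"type":"number"}}}},"force":{"type":"number"}},"required":["rows"]}

```bash
mkdir -p pics
python3 - <<'E'
from bench import *
import cv2,numpy as np
s=get_state();print(s['time'],s['position'],s['tool_rot'],s['grip_width'])
for n in('top','side'):
    cv2.imwrite(f'pics/{n}0.png',get_image(n));c=get_calibration(n);print(n,np.round(c['mtx'],1).tolist(),np.round(c['world_from_camera'],3).tolist())
E
```

```text
0.0 [ 0.24197208 -0.60281672  0.29114596] [-3.08265414e+00 -5.95796967e-01  7.55056659e-04] 1.0008776715951695
top [[513.9, 0.0, 323.5], [0.0, 513.9, 200.8], [0.0, 0.0, 1.0]] [[0.008, -0.995, 0.104, 0.457], [-1.0, -0.007, 0.017, 0.0], [-0.016, -0.104, -0.994, 1.182], [0.0, 0.0, 0.0, 1.0]]
side [[409.8, 0.0, 319.9], [0.0, 409.8, 205.1], [0.0, 0.0, 1.0]] [[0.989, -0.114, 0.098, 0.466], [-0.15, -0.764, 0.628, -0.595], [0.004, -0.636, -0.772, 0.777], [0.0, 0.0, 0.0, 1.0]]
```

View pics/top0.png

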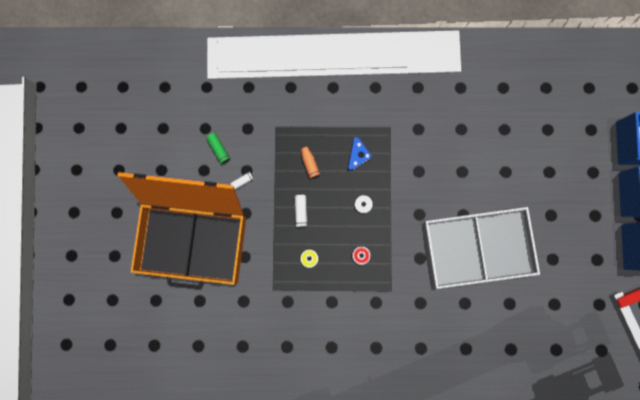

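View pics/side0.png

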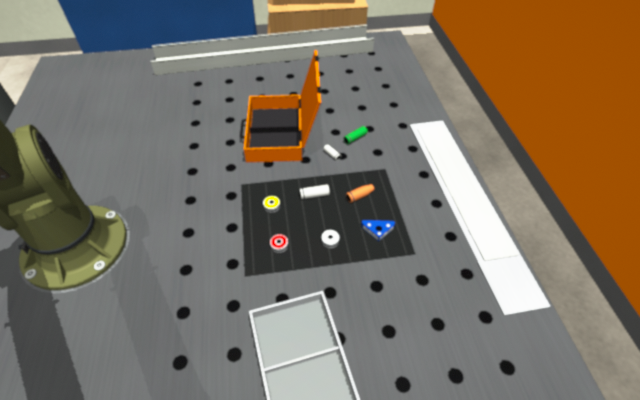

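Straight-nozzle candidates in the top view are the mat one at (300,210), a small silver one at (243,181), and a green one at (218,148). The mat one is meant, being the larger of those that aren't green. I'll confirm that in a crop while measuring.

```bash
cat > h.py <<'E'
from bench import *
import cv2,numpy as np
def ray(c,uv,z):
    M=c['world_from_camera'];uv=np.atleast_2d(uv).astype(float)
    d=np.c_[uv,np.ones(len(uv))]@np.linalg.inv(c['mtx']).T@M[:3,:3].T
    o=M[:3,3];return o+d*((z-o[2])/d[:,2])[:,None]
def proj(c,P):
    T=np.linalg.inv(c['world_from_camera']);p=(np.atleast_2d(P)@T[:3,:3].T+T[:3,3])@c['mtx'].T
    return p[:,:2]/p[:,2:]
def blobs(mask,amin):
    for k in cv2.findContours(mask.astype(np.uint8),cv2.RETR_EXTERNAL,cv2.CHAIN_APPROX_NONE)[0]:
        if cv2.contourArea(k)>=amin: yield k
def box(c,k,z):
    "min-area rectangle of contour cast on plane z: centre, long axis angle deg, L, W (mm)"
    P=ray(c,k[:,0],z)[:,:2]*1000
    (cx,cy),(w,h),a=cv2.minAreaRect(P.astype(np.float32))
    if w<h: w,h,a=h,w,a+90
    return np.round([cx,cy,(a+90)%180-90,w,h],1)
E
python3 - <<'E'
from h import *
im=cv2.imread('pics/top0.png');c=get_calibration('top')
hsv=cv2.cvtColor(im,cv2.COLOR_BGR2HSV);H,S,V=[hsv[...,i].astype(int) for i in range(3)]
roi=np.zeros(H.shape,bool);roi[120:295,200:395]=1
for n,m,z in [('silver/white',(S<60)&(V>140),.013),('copper',(H<16)&(S>90)&(V>90),.013),('red',((H<8)|(H>172))&(S>120)&(V>90),.016),('yellow',(H>20)&(H<35)&(S>100)&(V>90),.016),('blue',(H>100)&(H<130)&(S>120)&(V>60),.018),('green',(H>45)&(H<85)&(S>100),.013)]:
    for k in blobs(m&roi,25): print(n,k[:,0].mean(0).round(),box(c,k,z))
full=[('case',(H<20)&(S>130)&(V>60)),('tray',(S<50)&(V>110))]
for n,m in full:
    r=np.zeros(H.shape,bool)
    if n=='case': r[160:300,100:260]=1
    else: r[195:300,410:550]=1
    for k in blobs(m&r,300): print(n,k[:,0].mean(0).round(),box(c,k,.048 if n=='case' else .03))
cv2.imwrite('pics/crop0.png',cv2.resize(im[120:295,110:400],None,fx=2.7,fy=2.7,interpolation=cv2.INTER_CUBIC))
E
```

```text
silver/white [309. 258.] [448.6  51.8  57.   14.4  12.5]
silver/white [363. 204.] [ 5.737e+02 -7.190e+01  1.000e-01  3.910e+01  3.880e+01]
silver/white [300. 210.] [557.1  71.9   3.7  71.4  24.1]
silver/white [241. 180.] [625.5 209.2 -59.4  51.3  18.9]
copper [216. 278.] [401.2 262.2  83.5  71.4   4.4]
copper [361. 255.] [456.1 -66.9  45.3  33.4  32. ]
copper [229. 224.] [515.8 238.1  21.6 248.9  90.1]
copper [309. 162.] [670.8  53.7  22.1  73.5  27. ]
red [361. 255.] [456.7 -66.2  26.8  32.   30.3]
yellow [309. 258.] [449.   51.1 -89.5  31.7  31.4]
blue [357. 154.] [690.  -47.8 -55.7  61.6  59.2]
green [218. 148.] [702.4 267.   31.3  75.   25.5]
case [182. 226.] [513.9 344.9  83.5 303.5 220.6]
tray [482. 247.] [ 478.5 -334.5  -82.3  236.6  163. ]
```

View pics/crop0.png

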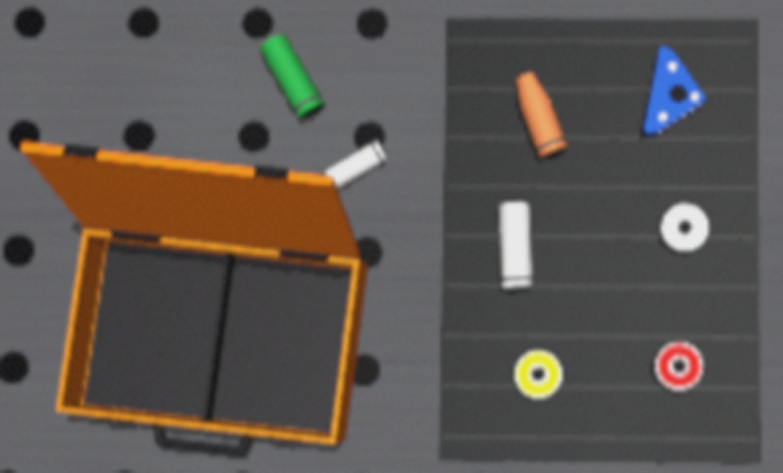

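The crop confirms it: the mat nozzle at full-image (300,210) measures 71x24 mm with a dark band. The other silver one at (243,181) is only 51x19 mm. The copper mouth points up-left, towards +x+y. Next are the case, tray and lid corners.

Run:
```python
from h import *
c=get_calibration('top');s=np.array
def rect(n,p,z):
    P=ray(c,p,z)[:,:2]*1000;e=np.roll(P,-1,0)-P
    print(n,P.round().tolist(),'mean',P.mean(0).round(),'sides',np.linalg.norm(e,axis=1).round(),'ang',np.degrees(np.arctan2(e[:,1],e[:,0])).round(1))
rect('case',s([[85,232],[360,262],[340,443],[60,408]])/2.7+[110,120],.048)
rect('tray',s([[427,222],[528,208],[540,272],[436,288]]),.03)
for z in(.17,.19,.2):print('lid edge',z,(ray(c,s([[22,143],[335,180]])/2.7+[110,120],z)*1000).round().tolist())
im=get_image('top');
a=cv2.resize(im[150:300,105:255],None,fx=2.6,fy=2.6,interpolation=cv2.INTER_CUBIC)
b=cv2.resize(im[170:320,410:560],None,fx=2.6,fy=2.6,interpolation=cv2.INTER_CUBIC)
cv2.imwrite('pics/cases.png',np.hstack([a,b]))
```

```text
case [[561.0, 425.0], [538.0, 196.0], [391.0, 209.0], [417.0, 439.0]] mean [477. 317.] sides [230. 148. 231. 145.] ang [-95.8 175.1  83.5  -5.5]
tray [[531.0, -213.0], [564.0, -439.0], [423.0, -460.0], [386.0, -231.0]] mean [ 476. -336.] sides [228. 143. 232. 147.] ang [ -81.7 -171.3   99.2    7. ]
lid edge 0.17 [[616.0, 429.0, 170.0], [590.0, 195.0, 170.0]]
lid edge 0.19 [[613.0, 421.0, 190.0], [587.0, 191.0, 190.0]]
lid edge 0.2 [[612.0, 416.0, 200.0], [586.0, 190.0, 200.0]]
```

View pics/cases.png

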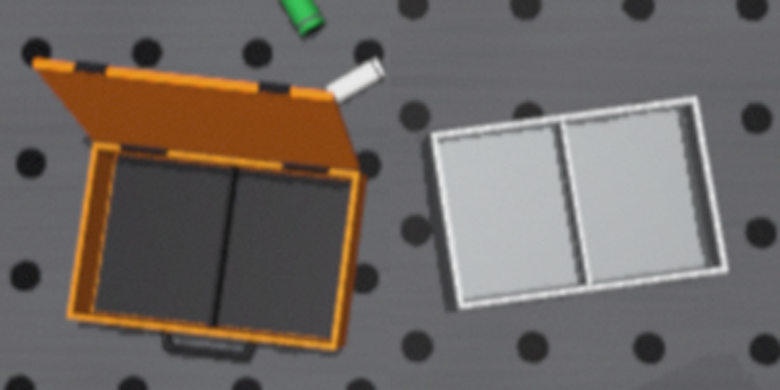

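Case centre is (477,317) with yaw about -6°, and tray centre is (476,-336) with yaw about +8°. The sides measure 230 x 147, which matches the given sizes. The lid edge is at about (600,306,190), so the lid leans to about 1.9 rad. Now going to the straight nozzle at (557,72), axis 3.7°.

Emit:
{"fn": "send_rows", "kwargs": {
  "rows": [
    {"x": 16, "y": 34, "z": -7, "roll": -1},
    {"x": 16, "y": 34, "z": -7, "roll": -1},
    {"x": 16, "y": 34, "z": -7, "roll": -1},
    {"x": 16, "y": 34, "z": -7, "roll": -1},
    {"x": 16, "y": 34, "z": -7, "roll": -1},
    {"x": 16, "y": 34, "z": -7, "roll": -1},
    {"x": 16, "y": 34, "z": -7, "roll": -1},
    {"x": 16, "y": 34, "z": -7, "roll": -1},
    {"x": 16, "y": 34, "z": -7, "roll": -1},
    {"x": 16, "y": 34, "z": -7, "roll": -1}
  ],
  "force": 20
}}

```text
schema error: expected keys hand, x, y, z, roll
```

Emit:
{"fn": "send_rows", "kwargs": {
  "rows": [
    {"x": 16, "y": 34, "z": -7, "roll": -1},
    {"x": 16, "y": 34, "z": -7, "roll": -1},
    {"x": 16, "y": 34, "z": -7, "roll": -1},
    {"x": 16, "y": 34, "z": -7, "roll": -1},
    {"x": 16, "y": 34, "z": -7, "roll": -1},
    {"x": 16, "y": 34, "z": -7, "roll": -1},
    {"x": 16, "y": 34, "z": -7, "roll": -1},
    {"x": 16, "y": 34, "z": -7, "roll": -1},
    {"x": 11, "y": 29, "z": -7},
    {}
  ]
}}

```text
schema error: expected keys hand, x, y, z, roll
```

```bash
cat > w.py <<'E'
from h import *
import sys
from scipy.spatial.transform import Rotation as R
def run(name,view):
    s=get_state();c=get_calibration(view);im=get_image(view)
    cv2.imwrite(f'pics/{name}.png',im)
    y=R.from_rotvec(s['tool_rot']).as_matrix()[:,1]
    print(s['time'],'tcp',(s['position']*1000).round(1) if hasattr(s['position'],'round') else s['position'],'close ang',round(np.degrees(np.arctan2(y[1],y[0]))%180,1),'q',np.round(s['joint_positions'],2),'w',round(s['grip_width']*87,1),'gf',s['grip_force'])
    return c,im,cv2.cvtColor(im,cv2.COLOR_BGR2HSV).astype(int)
if __name__=='__main__':
    c,im,h=run(sys.argv[1],sys.argv[2])
    for k in blobs((h[...,1]<60)&(h[...,2]>140),200): print('silver',k[:,0].mean(0).round(),box(c,k,.013))
    for k in blobs((h[...,1]>110)&(h[...,2]>90),200): print('colour',k[:,0].mean(0).round(),box(c,k,.016),h[int(k[:,0,1].min())+2,int(k[np.argmin(k[:,0,1]),0,0])])
E
python3 w.py w1 wrist
```

```text
0.15 tcp [ 242.  -602.9  291.4] close ang 111.9 q [ 1.2   0.32 -0.07  1.45  0.02  1.37 -0.06] w 87.1 gf 0.0
silver [383. 320.] [  80.8 -760.3   22.9   44.6   21.5]
silver [454. 242.] [ 222.4 -793.3   22.9   39.2   11.6]
silver [386. 253.] [ 175.5 -720.2   22.9   74.5   21.4]
silver [463. 159.] [ 318.3 -752.7   22.9  121.4   11.8]
silver [390. 156.] [ 288.9 -672.4   22.9  131.6   21.7]
silver [596. 112.] [ 418.7 -870.7   -1.3  205.8   66.9]
colour [143. 294.] [  -0.9 -442.5    6.6   79.9   16.6] [ 19 180 116]
colour [453. 263.] [ 193.3 -804.5   28.2   43.4   28.4] [ 17 157 107]
colour [425. 219.] [ 237.4 -743.1  -67.1  111.    24.8] [  2 255 197]
colour [594. 237.] [ 299.4 -965.1  -81.2  134.8   68. ] [ 21 127 215]
colour [436.  90.] [ 376.1 -684.2  -67.   111.    24.4] [  1 249 226]
colour [556.  32.] [ 466.1 -763.1  -75.5  181.7   85.8] [110 218 180]
```

View pics/w1.png

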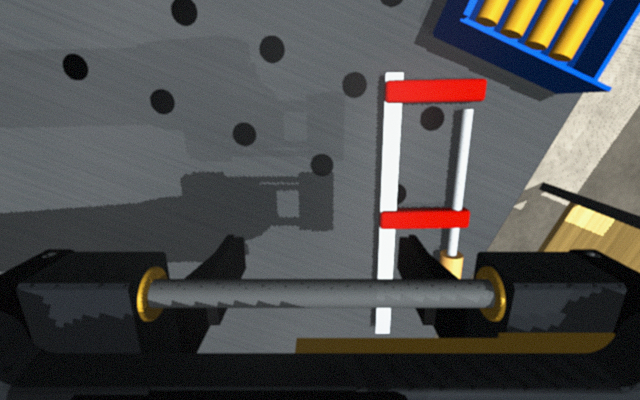

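The arm did not move because every row needs all five keys. The picture only shows the start view: bench, red clamp and gripper parts. Resending.

Emit:
{"fn": "send_rows", "kwargs": {
  "rows": [
    {"hand": 87, "x": 16, "y": 34, "z": -7, "roll": -1},
    {"hand": 87, "x": 16, "y": 34, "z": -7, "roll": -1},
    {"hand": 87, "x": 16, "y": 34, "z": -7, "roll": -1},
    {"hand": 87, "x": 16, "y": 34, "z": -7, "roll": -1},
    {"hand": 87, "x": 16, "y": 34, "z": -7, "roll": -1},
    {"hand": 87, "x": 16, "y": 34, "z": -7, "roll": -1},
    {"hand": 87, "x": 16, "y": 34, "z": -7, "roll": -1},
    {"hand": 87, "x": 16, "y": 34, "z": -7, "roll": -1},
    {"hand": 87, "x": 16, "y": 34, "z": -7, "roll": -1},
    {"hand": 87, "x": 16, "y": 34, "z": -7, "roll": -1}
  ],
  "force": 20
}}

```text
time: 1.2
position: [0.4025, -0.2618, 0.2221]
tool_rot: [3.124, 0.324, 0.0]
ft_force: [0.8, 0.3, 0.4]
grip_width: 1.001
grip_force: 0.0
```

Emit:
{"fn": "send_rows", "kwargs": {
  "rows": [
    {"hand": 87, "x": 16, "y": 34, "z": -7, "roll": -1},
    {"hand": 87, "x": 16, "y": 34, "z": -7, "roll": -1},
    {"hand": 87, "x": 16, "y": 34, "z": -7, "roll": -1},
    {"hand": 87, "x": 16, "y": 34, "z": -7, "roll": -1},
    {"hand": 87, "x": 16, "y": 34, "z": -7, "roll": -1},
    {"hand": 87, "x": 16, "y": 34, "z": -7, "roll": -1},
    {"hand": 87, "x": 16, "y": 34, "z": -7, "roll": -1},
    {"hand": 87, "x": 16, "y": 34, "z": -7, "roll": -1},
    {"hand": 87, "x": 27, "y": 40, "z": -7, "roll": 0},
    {"hand": 87, "x": 0, "y": 23, "z": 0, "roll": 0}
  ]
}}

```text
time: 2.2
position: [0.5587, 0.0754, 0.1583]
tool_rot: [-3.137, -0.11, -0.001]
ft_force: [0.1, 0.1, 0.1]
grip_width: 1.0
grip_force: 0.0
```

```bash
python3 w.py w2 wrist
```

```text
2.2 tcp [558.7  75.4 158.3] close ang 94.0 q [ 0.36  0.3  -0.62  1.81  0.19  1.09 -1.83] w 87.0 gf 0.0
silver [338. 330.] [445.8  51.6   4.5  17.3  17.1]
silver [338. 321.] [453.6  52.3 -85.7  42.2  30.7]
silver [321. 298.] [478.1  70.3 -85.3 301.   19. ]
silver [508. 207.] [571.5 -71.3  44.   41.1  41.1]
silver [324. 215.] [552.4  72.3   3.3  75.8  26.2]
silver [617. 151.] [ 617.2 -136.9   13.   194.7   59. ]
silver [133. 100.] [638.5 223.1 -86.  185.7 111.7]
colour [447. 342.] [452.3 -50.9 -85.7 282.6  40.7] [ 30 255 255]
colour [498. 297.] [494.2 -80.   11.9  53.6  15.2] [ 22 191  88]
colour [148. 295.] [472.2 217.   -8.4  56.1  22. ] [ 21 183 139]
colour [ 85. 231.] [515.5 265.6  84.1 142.2  77.5] [ 13 255 139]
colour [378. 109.] [637.9  40.3 -69.5  27.6   6.7] [ 14 174 251]
colour [73. 30.] [674.5 249.8 -63.2  27.9   9. ] [ 69 255 235]
colour [364.  56.] [672.4  54.8  21.6  64.2  29.6] [ 22 138 255]
colour [531.  49.] [685.1 -50.6 -55.6  61.5  51.5] [110 251 140]
colour [58. 10.] [683.1 257.1 -86.   34.9  16.4] [ 70  71 166]
```

View pics/w2.png

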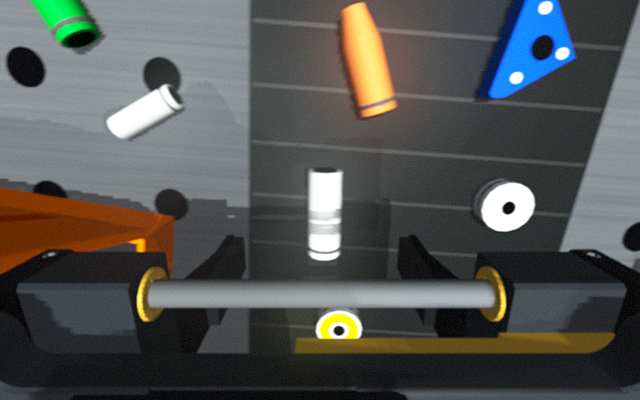

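The straight nozzle at (324,215) is central between the fingers, and the wrist view agrees with the top view to within 5 mm. Descending and gripping.

Emit:
{"fn": "send_rows", "kwargs": {
  "rows": [
    {"hand": 87, "x": 0, "y": 0, "z": -20, "roll": 0},
    {"hand": 87, "x": 0, "y": 0, "z": -20, "roll": 0},
    {"hand": 87, "x": 0, "y": 0, "z": -20, "roll": 0},
    {"hand": 87, "x": 0, "y": 0, "z": -16, "roll": 0},
    {"hand": 87, "x": 0, "y": 0, "z": -8, "roll": 0},
    {"hand": 87, "x": 0, "y": 0, "z": 0, "roll": 0},
    {"hand": 10, "x": 0, "y": 0, "z": 0, "roll": 0},
    {"hand": 10, "x": 0, "y": 0, "z": 0, "roll": 0},
    {"hand": 10, "x": 0, "y": 0, "z": 0, "roll": 0},
    {"hand": 10, "x": 0, "y": 0, "z": 0, "roll": 0}
  ]
}}

```text
time: 3.25
position: [0.5576, 0.0718, 0.0759]
tool_rot: [3.14, 0.106, 0.002]
ft_force: [-0.9, 0.2, 0.2]
grip_width: 0.719
grip_force: 0.0
```

Emit:
{"fn": "send_rows", "kwargs": {
  "rows": [
    {"hand": 10, "x": 0, "y": 0, "z": 0, "roll": 0},
    {"hand": 10, "x": 0, "y": 0, "z": 0, "roll": 0},
    {"hand": 10, "x": 0, "y": 0, "z": 0, "roll": 0}
  ]
}}

```text
time: 3.55
position: [0.5572, 0.0718, 0.0753]
tool_rot: [3.14, 0.106, 0.0]
ft_force: [-1.1, 0.8, 0.2]
grip_width: 0.446
grip_force: 0.0
```

Emit:
{"fn": "send_rows", "kwargs": {
  "rows": [
    {"hand": 10, "x": 0, "y": 0, "z": 0, "roll": 0},
    {"hand": 10, "x": 0, "y": 0, "z": 0, "roll": 0},
    {"hand": 10, "x": 0, "y": 0, "z": 0, "roll": 0},
    {"hand": 10, "x": 0, "y": 0, "z": 0, "roll": 0},
    {"hand": 10, "x": 0, "y": 0, "z": 0, "roll": 0},
    {"hand": 10, "x": 0, "y": 0, "z": 10, "roll": 0},
    {"hand": 10, "x": 0, "y": 0, "z": 20, "roll": 0},
    {"hand": 10, "x": 0, "y": 0, "z": 30, "roll": 0},
    {"hand": 10, "x": 0, "y": 0, "z": 30, "roll": 0},
    {"hand": 10, "x": 0, "y": 0, "z": 10, "roll": 0}
  ]
}}

```text
time: 4.55
position: [0.5588, 0.0724, 0.179]
tool_rot: [3.14, 0.107, 0.009]
ft_force: [1.6, 0.0, -0.4]
grip_width: 0.282
grip_force: 20.0
```

Emit:
{"fn": "send_rows", "kwargs": {
  "rows": [
    {"hand": 10, "x": -20, "y": 20, "z": 0, "roll": 0},
    {"hand": 10, "x": -20, "y": 25, "z": 0, "roll": 0},
    {"hand": 10, "x": -20, "y": 30, "z": 0, "roll": 0},
    {"hand": 10, "x": -14, "y": 35, "z": 0, "roll": 0},
    {"hand": 10, "x": 0, "y": 40, "z": 0, "roll": 0},
    {"hand": 10, "x": 0, "y": 40, "z": 0, "roll": 0},
    {"hand": 10, "x": 0, "y": 40, "z": 0, "roll": 0},
    {"hand": 10, "x": 0, "y": 40, "z": 0, "roll": 0},
    {"hand": 10, "x": 0, "y": 31, "z": 0, "roll": 0},
    {"hand": 10, "x": 0, "y": 0, "z": 0, "roll": 0}
  ]
}}

```text
time: 5.55
position: [0.4805, 0.3782, 0.1748]
tool_rot: [-3.135, -0.117, 0.003]
ft_force: [-0.3, 0.6, -1.4]
grip_width: 0.276
grip_force: 20.0
```

```bash
python3 w.py w3 wrist|head -1
```

```text
5.55 tcp [480.5 378.2 174.8] close ang 94.3 q [-0.1   0.42 -0.76  1.67  0.31  1.17 -2.43] w 24.0 gf 19.99447077512741
```

View pics/w3.png

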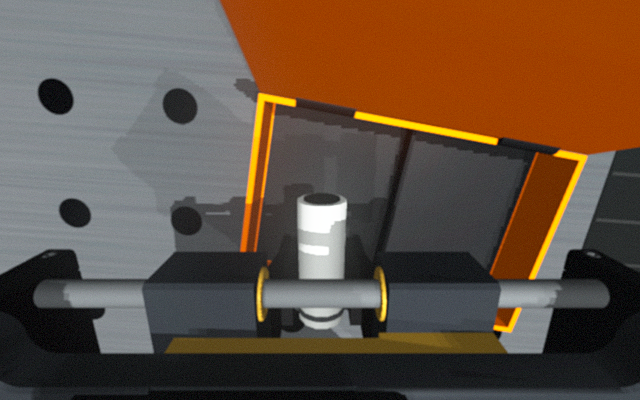

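The nozzle is held straight and hangs over the case's left compartment, which spans cols 270–390 in the picture. Lowering.

Emit:
{"fn": "send_rows", "kwargs": {
  "rows": [
    {"hand": 10, "x": 0, "y": 0, "z": -10, "roll": 0},
    {"hand": 10, "x": 0, "y": 0, "z": -20, "roll": 0},
    {"hand": 10, "x": 0, "y": 0, "z": -20, "roll": 0},
    {"hand": 10, "x": 0, "y": 0, "z": -20, "roll": 0},
    {"hand": 10, "x": 0, "y": 0, "z": -12, "roll": 0},
    {"hand": 10, "x": 0, "y": 0, "z": -8, "roll": 0},
    {"hand": 10, "x": 0, "y": 0, "z": -3, "roll": 0},
    {"hand": 10, "x": 0, "y": 0, "z": -1, "roll": 0},
    {"hand": 10, "x": 0, "y": 0, "z": 0, "roll": 0},
    {"hand": 10, "x": 0, "y": 0, "z": 0, "roll": 0}
  ]
}}

```text
time: 6.6
position: [0.4836, 0.3732, 0.0821]
tool_rot: [-3.139, -0.106, -0.002]
ft_force: [-0.1, 0.4, -1.6]
grip_width: 0.279
grip_force: 20.0
```

Emit:
{"fn": "send_rows", "kwargs": {
  "rows": [
    {"hand": 10, "x": 0, "y": 0, "z": -1, "roll": 0},
    {"hand": 10, "x": 0, "y": 0, "z": -1, "roll": 0},
    {"hand": 10, "x": 0, "y": 0, "z": -1, "roll": 0},
    {"hand": 10, "x": 0, "y": 0, "z": 0, "roll": 0},
    {"hand": 10, "x": 0, "y": 0, "z": 0, "roll": 0}
  ]
}}

```text
time: 7.1
position: [0.4833, 0.373, 0.0792]
tool_rot: [3.14, 0.106, 0.001]
ft_force: [-1.8, -1.4, 6.0]
grip_width: 0.282
grip_force: 20.0
```

Contact at TCP z of 79 mm. Releasing with a limited opening, then rising. I go up before heading to yellow at (449,51), and rise further in x/y towards it.

Emit:
{"fn": "send_rows", "kwargs": {
  "rows": [
    {"hand": 45, "x": 0, "y": 0, "z": 0, "roll": 0},
    {"hand": 45, "x": 0, "y": 0, "z": 0, "roll": 0},
    {"hand": 45, "x": 0, "y": 0, "z": 0, "roll": 0},
    {"hand": 45, "x": 0, "y": 0, "z": 0, "roll": 0},
    {"hand": 45, "x": 0, "y": 0, "z": 5, "roll": 0},
    {"hand": 45, "x": 0, "y": 0, "z": 15, "roll": 0},
    {"hand": 45, "x": 0, "y": 0, "z": 30, "roll": 0},
    {"hand": 60, "x": 0, "y": 0, "z": 30, "roll": 0},
    {"hand": 87, "x": -5, "y": -20, "z": 3, "roll": 0},
    {"hand": 87, "x": -5, "y": -40, "z": 0, "roll": 2}
  ]
}}

```text
time: 8.1
position: [0.473, 0.3166, 0.1647]
tool_rot: [-3.132, -0.17, -0.007]
ft_force: [-0.2, -0.0, 1.0]
grip_width: 0.706
grip_force: 0.0
```

Emit:
{"fn": "send_rows", "kwargs": {
  "rows": [
    {"hand": 87, "x": -5, "y": -40, "z": 0, "roll": 2},
    {"hand": 87, "x": -5, "y": -40, "z": 0, "roll": 2},
    {"hand": 87, "x": -5, "y": -40, "z": 0, "roll": 2},
    {"hand": 87, "x": -4, "y": -40, "z": 0, "roll": 2},
    {"hand": 87, "x": -4, "y": -40, "z": 0, "roll": 2},
    {"hand": 87, "x": 0, "y": -40, "z": 0, "roll": 2},
    {"hand": 87, "x": 0, "y": -22, "z": -10, "roll": 2},
    {"hand": 87, "x": 0, "y": 0, "z": -10, "roll": 2},
    {"hand": 87, "x": 0, "y": 0, "z": 0, "roll": 0}
  ]
}}

```text
time: 9.0
position: [0.4496, 0.051, 0.141]
tool_rot: [-3.084, -0.596, 0.001]
ft_force: [0.3, 0.4, 0.5]
grip_width: 0.999
grip_force: 0.0
```

```bash
python3 w.py w4 top|head -1
python3 - <<'E'
import cv2
im=cv2.imread('pics/w4.png');cv2.imwrite('pics/w4c.png',cv2.resize(im[150:300,100:400],None,fx=2.6,fy=2.6,interpolation=cv2.INTER_CUBIC))
E
```

```text
9.0 tcp [449.6  51.  141. ] close ang 111.9 q [ 0.5   0.08 -0.69  2.08  0.06  1.01 -1.41] w 86.9 gf 0.0
```

View pics/w4c.png

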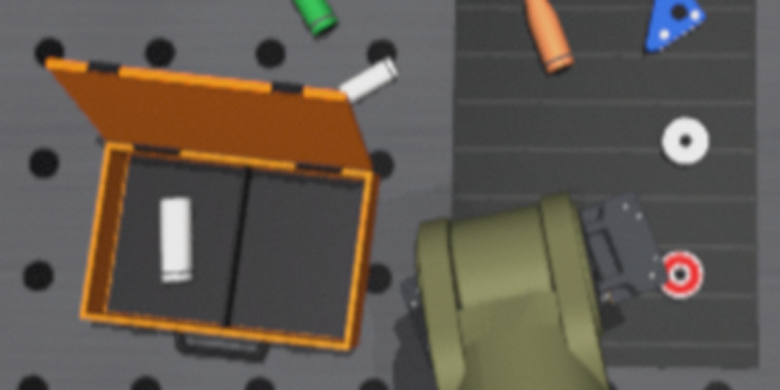

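The nozzle lies flat in the left compartment, at crop (175,240). Now gripping the yellow roll.

Emit:
{"fn": "send_rows", "kwargs": {
  "rows": [
    {"hand": 87, "x": 0, "y": 0, "z": -20, "roll": 0},
    {"hand": 87, "x": 0, "y": 0, "z": -20, "roll": 0},
    {"hand": 87, "x": 0, "y": 0, "z": -16, "roll": 0},
    {"hand": 87, "x": 0, "y": 0, "z": -8, "roll": 0},
    {"hand": 87, "x": 0, "y": 0, "z": -2, "roll": 0},
    {"hand": 87, "x": 0, "y": 0, "z": -1, "roll": 0},
    {"hand": 25, "x": 0, "y": 0, "z": 0, "roll": 0},
    {"hand": 25, "x": 0, "y": 0, "z": 0, "roll": 0},
    {"hand": 25, "x": 0, "y": 0, "z": 0, "roll": 0},
    {"hand": 25, "x": 0, "y": 0, "z": 0, "roll": 0}
  ]
}}

```text
time: 10.05
position: [0.4504, 0.0507, 0.0746]
tool_rot: [3.084, 0.596, 0.001]
ft_force: [-0.7, -0.0, -0.4]
grip_width: 0.722
grip_force: 0.0
```

Emit:
{"fn": "send_rows", "kwargs": {
  "rows": [
    {"hand": 25, "x": 0, "y": 0, "z": 0, "roll": 0},
    {"hand": 25, "x": 0, "y": 0, "z": 0, "roll": 0},
    {"hand": 25, "x": 0, "y": 0, "z": 0, "roll": 0},
    {"hand": 25, "x": 0, "y": 0, "z": 0, "roll": 0},
    {"hand": 25, "x": 0, "y": 0, "z": 0, "roll": 0}
  ]
}}

```text
time: 10.55
position: [0.4501, 0.0508, 0.0743]
tool_rot: [3.085, 0.596, -0.0]
ft_force: [0.4, -0.2, 0.4]
grip_width: 0.435
grip_force: 20.0
```

Emit:
{"fn": "send_rows", "kwargs": {
  "rows": [
    {"hand": 25, "x": 0, "y": 0, "z": 10, "roll": 0},
    {"hand": 25, "x": 0, "y": 0, "z": 25, "roll": 0},
    {"hand": 25, "x": 0, "y": 0, "z": 35, "roll": 0},
    {"hand": 25, "x": 0, "y": 20, "z": 30, "roll": -2},
    {"hand": 25, "x": 4, "y": 40, "z": 0, "roll": -3},
    {"hand": 25, "x": 4, "y": 40, "z": 0, "roll": -3},
    {"hand": 25, "x": 4, "y": 40, "z": 0, "roll": -3},
    {"hand": 25, "x": 4, "y": 40, "z": 0, "roll": -3},
    {"hand": 25, "x": 2, "y": 30, "z": 0, "roll": -3},
    {"hand": 25, "x": 0, "y": 0, "z": 0, "roll": -3}
  ]
}}

```text
time: 11.55
position: [0.467, 0.2663, 0.1753]
tool_rot: [-3.137, -0.059, -0.0]
ft_force: [0.1, -0.3, 0.2]
grip_width: 0.444
grip_force: 20.0
```

Emit:
{"fn": "send_rows", "kwargs": {
  "rows": [
    {"hand": 25, "x": 0, "y": 0, "z": -10, "roll": 0},
    {"hand": 25, "x": 0, "y": 0, "z": -20, "roll": 0},
    {"hand": 25, "x": 0, "y": 0, "z": -20, "roll": 0},
    {"hand": 25, "x": 0, "y": 0, "z": -20, "roll": 0},
    {"hand": 25, "x": 0, "y": 0, "z": -15, "roll": 0},
    {"hand": 25, "x": 0, "y": 0, "z": -6, "roll": 0},
    {"hand": 25, "x": 0, "y": 0, "z": -3, "roll": 0},
    {"hand": 25, "x": 0, "y": 0, "z": -1, "roll": 0},
    {"hand": 25, "x": 0, "y": 0, "z": 0, "roll": 0},
    {"hand": 25, "x": 0, "y": 0, "z": 0, "roll": 0}
  ]
}}

```text
time: 12.55
position: [0.4686, 0.2611, 0.08]
tool_rot: [-3.141, -0.052, -0.002]
ft_force: [0.0, 0.3, -1.5]
grip_width: 0.439
grip_force: 20.0
```

Emit:
{"fn": "send_rows", "kwargs": {
  "rows": [
    {"hand": 25, "x": 0, "y": 0, "z": -1, "roll": 0},
    {"hand": 25, "x": 0, "y": 0, "z": -1, "roll": 0},
    {"hand": 25, "x": 0, "y": 0, "z": 0, "roll": 0},
    {"hand": 25, "x": 0, "y": 0, "z": 0, "roll": 0}
  ]
}}

```text
time: 12.95
position: [0.4685, 0.261, 0.0783]
tool_rot: [3.141, 0.052, 0.001]
ft_force: [-1.8, -0.8, 6.3]
grip_width: 0.439
grip_force: 20.0
```

Contact felt at 6 N. Releasing, rising above the lid height, and going behind the lid with the fingers shut.

Emit:
{"fn": "send_rows", "kwargs": {
  "rows": [
    {"hand": 56, "x": 0, "y": 0, "z": 0, "roll": 0},
    {"hand": 56, "x": 0, "y": 0, "z": 0, "roll": 0},
    {"hand": 56, "x": 0, "y": 0, "z": 0, "roll": 0},
    {"hand": 56, "x": 0, "y": 0, "z": 0, "roll": 0},
    {"hand": 56, "x": 0, "y": 0, "z": 5, "roll": 0},
    {"hand": 56, "x": 0, "y": 0, "z": 15, "roll": 0},
    {"hand": 56, "x": 0, "y": 0, "z": 40, "roll": 0},
    {"hand": 0, "x": 0, "y": 0, "z": 50, "roll": 0},
    {"hand": 0, "x": 0, "y": 0, "z": 50, "roll": 0},
    {"hand": 0, "x": 0, "y": 0, "z": 50, "roll": 0}
  ]
}}

```text
time: 13.95
position: [0.4676, 0.2611, 0.2906]
tool_rot: [-3.141, -0.053, -0.002]
ft_force: [0.6, -0.5, -0.8]
grip_width: 0.455
grip_force: 0.0
```

Emit:
{"fn": "send_rows", "kwargs": {
  "rows": [
    {"hand": 0, "x": 0, "y": 0, "z": 10, "roll": 0},
    {"hand": 0, "x": 30, "y": 8, "z": 0, "roll": -2},
    {"hand": 0, "x": 35, "y": 8, "z": 0, "roll": -2},
    {"hand": 0, "x": 35, "y": 8, "z": 0, "roll": -2},
    {"hand": 0, "x": 35, "y": 8, "z": 0, "roll": -2},
    {"hand": 0, "x": 35, "y": 7, "z": 0, "roll": -1},
    {"hand": 0, "x": 12, "y": 0, "z": 0, "roll": 0},
    {"hand": 0, "x": 0, "y": 0, "z": 0, "roll": 0}
  ]
}}

```text
time: 14.75
position: [0.6516, 0.2992, 0.2964]
tool_rot: [-3.135, 0.198, 0.002]
ft_force: [-0.3, 0.5, 0.1]
grip_width: 0.007
grip_force: 0.0
```

```bash
python3 w.py w5 side|head -1;python3 w.py w6 top|head -1
python3 - <<'E'
import cv2,numpy as np
f=lambda n,a,b:cv2.resize(cv2.imread(n)[a:a+150,b:b+150],None,fx=2.6,fy=2.6,interpolation=cv2.INTER_CUBIC)
cv2.imwrite('pics/w56.png',np.hstack([f('pics/w6.png',150,105),f('pics/w5.png',40,220)]))
E
```

```text
14.75 tcp [651.6 299.2 296.4] close ang 82.8 q [ 0.    0.56 -0.74  1.23  0.37  1.48 -2.38] w 0.6 gf 0.0
14.8 tcp [650.1 299.8 296.9] close ang 82.9 q [ 0.    0.56 -0.74  1.23  0.37  1.48 -2.38] w 0.7 gf 0.0
```

View pics/w56.png

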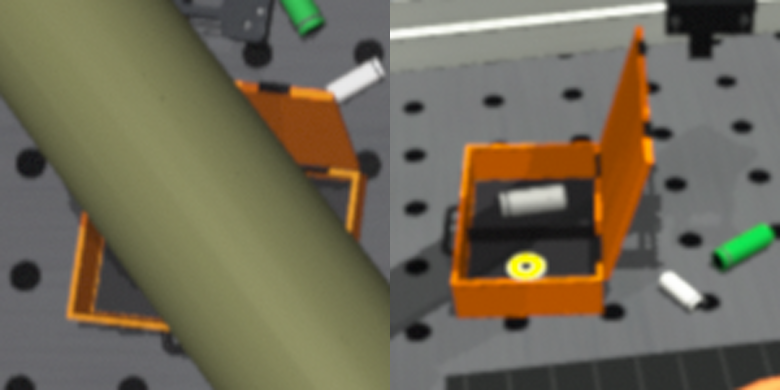

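Both aluminium parts lie flat in their own compartments, below the rim: the nozzle at crop (533,200) and the yellow roll at (525,266). The fingers are clear behind the lid. Lowering behind it and pushing it over.

Emit:
{"fn": "send_rows", "kwargs": {
  "rows": [
    {"hand": 0, "x": 0, "y": 0, "z": -20, "roll": 0},
    {"hand": 0, "x": 0, "y": 0, "z": -25, "roll": 0},
    {"hand": 0, "x": 0, "y": 0, "z": -21, "roll": 0},
    {"hand": 0, "x": 0, "y": 0, "z": -5, "roll": 0},
    {"hand": 0, "x": -15, "y": 1, "z": 0, "roll": 0},
    {"hand": 0, "x": -15, "y": 1, "z": 0, "roll": 0},
    {"hand": 0, "x": -12, "y": 1, "z": 0, "roll": 0},
    {"hand": 0, "x": -12, "y": 1, "z": 0, "roll": 0},
    {"hand": 0, "x": -12, "y": 1, "z": 0, "roll": 0},
    {"hand": 0, "x": -12, "y": 1, "z": 0, "roll": 0}
  ]
}}

```text
time: 15.85
position: [0.5715, 0.3058, 0.2269]
tool_rot: [-3.135, 0.195, -0.002]
ft_force: [2.4, 0.1, 0.7]
grip_width: 0.009
grip_force: 0.9
```

Emit:
{"fn": "send_rows", "kwargs": {
  "rows": [
    {"hand": 0, "x": -14, "y": 1, "z": 0, "roll": 0},
    {"hand": 0, "x": -13, "y": 1, "z": 0, "roll": 0},
    {"hand": 0, "x": -13, "y": 1, "z": -1, "roll": 0},
    {"hand": 0, "x": -12, "y": 1, "z": -4, "roll": 0},
    {"hand": 0, "x": -13, "y": 1, "z": -5, "roll": 0},
    {"hand": 0, "x": -12, "y": 1, "z": -5, "roll": 0},
    {"hand": 0, "x": -10, "y": 1, "z": -9, "roll": 0},
    {"hand": 0, "x": -10, "y": 1, "z": -9, "roll": 0},
    {"hand": 0, "x": -9, "y": 1, "z": -9, "roll": 0},
    {"hand": 0, "x": -5, "y": 1, "z": -9, "roll": 0}
  ]
}}

```text
time: 16.85
position: [0.4599, 0.3157, 0.1743]
tool_rot: [3.135, -0.194, -0.002]
ft_force: [-0.3, -0.8, 1.0]
grip_width: 0.007
grip_force: 0.7
```

Emit:
{"fn": "send_rows", "kwargs": {
  "rows": [
    {"hand": 0, "x": -5, "y": 1, "z": -9, "roll": 0},
    {"hand": 0, "x": -5, "y": 1, "z": -10, "roll": 0},
    {"hand": 0, "x": -3, "y": 0, "z": -10, "roll": 0},
    {"hand": 0, "x": -2, "y": 0, "z": -8, "roll": 0},
    {"hand": 0, "x": -1, "y": 0, "z": -6, "roll": 0},
    {"hand": 0, "x": 0, "y": 0, "z": -3, "roll": 0},
    {"hand": 0, "x": 0, "y": 0, "z": -2, "roll": 0},
    {"hand": 0, "x": 0, "y": 0, "z": 0, "roll": 0},
    {"hand": 0, "x": 0, "y": 0, "z": 0, "roll": 0}
  ]
}}

```text
time: 17.75
position: [0.4453, 0.3177, 0.1273]
tool_rot: [3.135, -0.195, 0.0]
ft_force: [0.2, -0.4, -0.2]
grip_width: 0.006
grip_force: 0.0
```

Emit:
{"fn": "send_rows", "kwargs": {
  "rows": [
    {"hand": 0, "x": 0, "y": 0, "z": -1, "roll": 0},
    {"hand": 0, "x": 0, "y": 0, "z": -1, "roll": 0},
    {"hand": 0, "x": 0, "y": 0, "z": -1, "roll": 0},
    {"hand": 0, "x": 0, "y": 0, "z": 0, "roll": 0},
    {"hand": 0, "x": 0, "y": 0, "z": 0, "roll": 0}
  ]
}}

```text
time: 18.25
position: [0.4454, 0.3178, 0.126]
tool_rot: [3.134, -0.195, 0.001]
ft_force: [-3.4, -2.2, 12.3]
grip_width: 0.006
grip_force: 6.0
```

The tip is at 56 mm, the shut height, and 12 N presses against a hard stop, so the lid is shut. Next is the tapered nozzle, gripped at (666,52) with closing angle 112°.

Emit:
{"fn": "send_rows", "kwargs": {
  "rows": [
    {"hand": 0, "x": 0, "y": 0, "z": 10, "roll": 0},
    {"hand": 0, "x": 0, "y": 0, "z": 25, "roll": 0},
    {"hand": 60, "x": 22, "y": -26, "z": 0, "roll": 3},
    {"hand": 60, "x": 22, "y": -30, "z": 0, "roll": 3},
    {"hand": 60, "x": 25, "y": -30, "z": 0, "roll": 3},
    {"hand": 60, "x": 25, "y": -30, "z": 0, "roll": 3},
    {"hand": 60, "x": 25, "y": -30, "z": 0, "roll": 3},
    {"hand": 60, "x": 25, "y": -30, "z": 0, "roll": 3},
    {"hand": 60, "x": 25, "y": -30, "z": 0, "roll": 3},
    {"hand": 60, "x": 25, "y": -30, "z": 0, "roll": 3}
  ]
}}

```text
time: 19.25
position: [0.6402, 0.0802, 0.1596]
tool_rot: [3.107, 0.464, 0.001]
ft_force: [0.7, 0.1, 0.0]
grip_width: 0.634
grip_force: 0.0
```

Emit:
{"fn": "send_rows", "kwargs": {
  "rows": [
    {"hand": 60, "x": 27, "y": -30, "z": 0, "roll": 3},
    {"hand": 60, "x": 0, "y": 0, "z": 0, "roll": 2},
    {"hand": 60, "x": 0, "y": 0, "z": 0, "roll": 0}
  ]
}}

```text
time: 19.55
position: [0.6667, 0.0501, 0.159]
tool_rot: [-3.085, -0.591, 0.001]
ft_force: [-0.9, 0.6, -0.5]
grip_width: 0.692
grip_force: 0.0
```

```bash
python3 w.py w7 wrist
```

```text
19.55 tcp [666.7  50.1 159. ] close ang 111.7 q [ 0.43  0.56 -0.74  1.53  0.39  1.2  -1.57] w 60.2 gf 0.0
silver [320. 297.] [592.2  20.5 -68.2 214.8  19.1]
silver [292. 114.] [709.8  59.5 -68.3 523.8 204.5]
colour [408. 344.] [579.4 -71.4 -68.2 310.2  20.8] [ 20 181 110]
colour [445. 294.] [634.6 -76.4  33.6  54.   16.1] [ 21 183  92]
colour [196. 293.] [556.9 120.9   6.   55.1  14. ] [ 20 182 116]
colour [ 85. 265.] [549.7 211.8  20.6  19.5  17. ] [  9 187  98]
colour [ 23. 245.] [543.2 261.2  83.7  48.8  34.9] [ 12 255 187]
colour [456. 232.] [687.  -63.8  -5.9  77.4  48.7] [110 226  89]
colour [320. 203.] [671.2  52.   20.8  67.4  25.9] [ 11 183 156]
colour [ 67. 105.] [673.2 247.9 -60.   29.1   6.1] [ 69 251 233]
colour [44. 47.] [704.9 266.5  30.9  64.   30.3] [ 67 189 211]
```

View pics/w7.png

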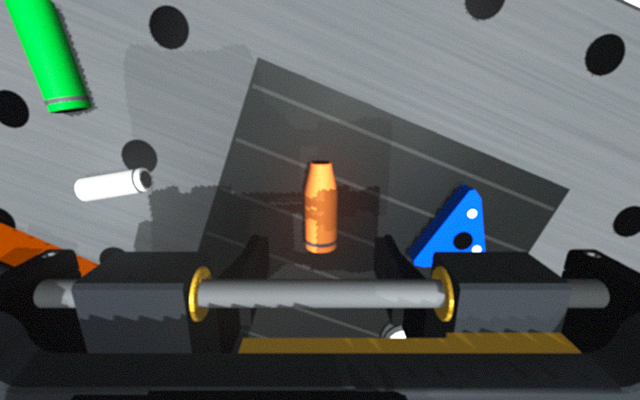

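The copper nozzle at (320,203) is central and aligned with its mouth away, and the magnet is clear. Gripping.

Emit:
{"fn": "send_rows", "kwargs": {
  "rows": [
    {"hand": 60, "x": 0, "y": 0, "z": -20, "roll": 0},
    {"hand": 60, "x": 0, "y": 0, "z": -20, "roll": 0},
    {"hand": 60, "x": 0, "y": 0, "z": -20, "roll": 0},
    {"hand": 60, "x": 0, "y": 0, "z": -16, "roll": 0},
    {"hand": 60, "x": 0, "y": 0, "z": -8, "roll": 0},
    {"hand": 60, "x": 0, "y": 0, "z": 0, "roll": 0},
    {"hand": 10, "x": 0, "y": 0, "z": 0, "roll": 0},
    {"hand": 10, "x": 0, "y": 0, "z": 0, "roll": 0},
    {"hand": 10, "x": 0, "y": 0, "z": 0, "roll": 0},
    {"hand": 10, "x": 0, "y": 0, "z": 0, "roll": 0}
  ]
}}

```text
time: 20.6
position: [0.6665, 0.0518, 0.076]
tool_rot: [3.084, 0.596, 0.002]
ft_force: [-0.6, -0.7, 0.2]
grip_width: 0.414
grip_force: 0.0
```

Emit:
{"fn": "send_rows", "kwargs": {
  "rows": [
    {"hand": 10, "x": 0, "y": 0, "z": 0, "roll": 0},
    {"hand": 10, "x": 0, "y": 0, "z": 0, "roll": 0},
    {"hand": 10, "x": 0, "y": 0, "z": 0, "roll": 0},
    {"hand": 10, "x": 0, "y": 0, "z": 0, "roll": 0}
  ]
}}

```text
time: 21.0
position: [0.6664, 0.0516, 0.0756]
tool_rot: [3.084, 0.596, 0.001]
ft_force: [-0.6, -0.7, 2.2]
grip_width: 0.289
grip_force: 20.0
```

Emit:
{"fn": "send_rows", "kwargs": {
  "rows": [
    {"hand": 10, "x": 0, "y": 0, "z": 10, "roll": 0},
    {"hand": 10, "x": 0, "y": 0, "z": 25, "roll": 0},
    {"hand": 10, "x": 0, "y": 0, "z": 35, "roll": 0},
    {"hand": 10, "x": -6, "y": -15, "z": 30, "roll": 0},
    {"hand": 10, "x": -16, "y": -38, "z": 0, "roll": -2},
    {"hand": 10, "x": -16, "y": -38, "z": 0, "roll": -2},
    {"hand": 10, "x": -16, "y": -38, "z": 0, "roll": -2},
    {"hand": 10, "x": -16, "y": -38, "z": 0, "roll": -2},
    {"hand": 10, "x": -16, "y": -38, "z": 0, "roll": -2},
    {"hand": 10, "x": -16, "y": -38, "z": 0, "roll": -2}
  ]
}}

```text
time: 22.0
position: [0.5632, -0.1923, 0.1756]
tool_rot: [3.13, 0.269, 0.0]
ft_force: [0.8, -1.3, -0.5]
grip_width: 0.291
grip_force: 20.0
```

Emit:
{"fn": "send_rows", "kwargs": {
  "rows": [
    {"hand": 10, "x": -16, "y": -40, "z": 0, "roll": -2},
    {"hand": 10, "x": -16, "y": -40, "z": 0, "roll": 0},
    {"hand": 10, "x": -16, "y": -40, "z": 0, "roll": 0},
    {"hand": 10, "x": -16, "y": -40, "z": 0, "roll": 0},
    {"hand": 10, "x": -16, "y": -40, "z": 0, "roll": 0},
    {"hand": 10, "x": 0, "y": 0, "z": 0, "roll": 0},
    {"hand": 10, "x": 0, "y": 0, "z": 0, "roll": 0}
  ]
}}

```text
time: 22.7
position: [0.4832, -0.3923, 0.1752]
tool_rot: [-3.134, -0.211, 0.0]
ft_force: [0.8, 0.9, -0.6]
grip_width: 0.289
grip_force: 20.0
```

```bash
python3 w.py w8 wrist|head -1
```

```text
22.7 tcp [ 483.2 -392.3  175.2] close ang 97.7 q [ 1.11  0.41 -0.59  1.65  0.24  1.17 -0.97] w 25.1 gf 19.998074944651307
```

View pics/w8.png

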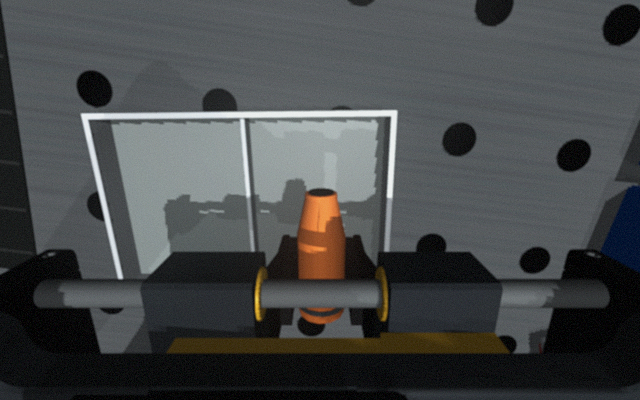

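The copper nozzle is held straight over the right-hand (far) compartment, cols 250–385. Lowering.

Emit:
{"fn": "send_rows", "kwargs": {
  "rows": [
    {"hand": 10, "x": 0, "y": 0, "z": -10, "roll": 0},
    {"hand": 10, "x": 0, "y": 0, "z": -20, "roll": 0},
    {"hand": 10, "x": 0, "y": 0, "z": -20, "roll": 0},
    {"hand": 10, "x": 0, "y": 0, "z": -20, "roll": 0},
    {"hand": 10, "x": 0, "y": 0, "z": -15, "roll": 0},
    {"hand": 10, "x": 0, "y": 0, "z": -6, "roll": 0},
    {"hand": 10, "x": 0, "y": 0, "z": -3, "roll": 0},
    {"hand": 10, "x": 0, "y": 0, "z": -1, "roll": 0},
    {"hand": 10, "x": 0, "y": 0, "z": -1, "roll": 0},
    {"hand": 10, "x": 0, "y": 0, "z": 0, "roll": 0}
  ]
}}

```text
time: 23.75
position: [0.4845, -0.3915, 0.08]
tool_rot: [3.133, 0.216, 0.001]
ft_force: [0.5, 0.1, -1.4]
grip_width: 0.289
grip_force: 20.0
```

Emit:
{"fn": "send_rows", "kwargs": {
  "rows": [
    {"hand": 10, "x": 0, "y": 0, "z": -1, "roll": 0},
    {"hand": 10, "x": 0, "y": 0, "z": 0, "roll": 0},
    {"hand": 10, "x": 0, "y": 0, "z": 0, "roll": 0}
  ]
}}

```text
time: 24.05
position: [0.4846, -0.3916, 0.0795]
tool_rot: [3.133, 0.215, 0.001]
ft_force: [-1.2, 1.6, 5.5]
grip_width: 0.287
grip_force: 20.0
```

Contact felt. Releasing and going to the red roll at (456,-66).

Emit:
{"fn": "send_rows", "kwargs": {
  "rows": [
    {"hand": 45, "x": 0, "y": 0, "z": 0, "roll": 0},
    {"hand": 45, "x": 0, "y": 0, "z": 0, "roll": 0},
    {"hand": 45, "x": 0, "y": 0, "z": 0, "roll": 0},
    {"hand": 45, "x": 0, "y": 0, "z": 0, "roll": 0},
    {"hand": 45, "x": 0, "y": 0, "z": 5, "roll": 0},
    {"hand": 45, "x": 0, "y": 0, "z": 15, "roll": 0},
    {"hand": 45, "x": 0, "y": 0, "z": 30, "roll": 0},
    {"hand": 60, "x": 0, "y": 0, "z": 30, "roll": 0},
    {"hand": 87, "x": -5, "y": 20, "z": 3, "roll": 0},
    {"hand": 87, "x": -5, "y": 40, "z": 0, "roll": 0}
  ]
}}

```text
time: 25.05
position: [0.4746, -0.3345, 0.1643]
tool_rot: [3.13, 0.207, 0.006]
ft_force: [0.7, 0.7, -0.6]
grip_width: 0.706
grip_force: 0.0
```

Emit:
{"fn": "send_rows", "kwargs": {
  "rows": [
    {"hand": 87, "x": -5, "y": 40, "z": 0, "roll": 0},
    {"hand": 87, "x": -5, "y": 40, "z": 0, "roll": 0},
    {"hand": 87, "x": -5, "y": 40, "z": 0, "roll": 0},
    {"hand": 87, "x": -3, "y": 40, "z": 0, "roll": 0},
    {"hand": 87, "x": 0, "y": 40, "z": 0, "roll": 0},
    {"hand": 87, "x": 0, "y": 40, "z": 0, "roll": 0},
    {"hand": 87, "x": 0, "y": 25, "z": -10, "roll": 0},
    {"hand": 87, "x": 0, "y": 0, "z": -10, "roll": 0},
    {"hand": 87, "x": 0, "y": 0, "z": 0, "roll": 0},
    {"hand": 87, "x": 0, "y": 0, "z": 0, "roll": 0}
  ]
}}

```text
time: 26.05
position: [0.4563, -0.0674, 0.1417]
tool_rot: [3.134, 0.213, 0.0]
ft_force: [-0.2, 0.1, -0.0]
grip_width: 1.002
grip_force: 0.0
```

Emit:
{"fn": "send_rows", "kwargs": {
  "rows": [
    {"hand": 87, "x": 0, "y": 0, "z": -20, "roll": 0},
    {"hand": 87, "x": 0, "y": 0, "z": -20, "roll": 0},
    {"hand": 87, "x": 0, "y": 0, "z": -16, "roll": 0},
    {"hand": 87, "x": 0, "y": 0, "z": -8, "roll": 0},
    {"hand": 87, "x": 0, "y": 0, "z": -2, "roll": 0},
    {"hand": 87, "x": 0, "y": 0, "z": -1, "roll": 0},
    {"hand": 25, "x": 0, "y": 0, "z": 0, "roll": 0},
    {"hand": 25, "x": 0, "y": 0, "z": 0, "roll": 0},
    {"hand": 25, "x": 0, "y": 0, "z": 0, "roll": 0},
    {"hand": 25, "x": 0, "y": 0, "z": 0, "roll": 0}
  ]
}}

```text
time: 27.05
position: [0.4564, -0.0663, 0.0746]
tool_rot: [3.134, 0.216, 0.001]
ft_force: [-0.2, -0.1, -0.2]
grip_width: 0.726
grip_force: 0.0
```

Emit:
{"fn": "send_rows", "kwargs": {
  "rows": [
    {"hand": 25, "x": 0, "y": 0, "z": 0, "roll": 0},
    {"hand": 25, "x": 0, "y": 0, "z": 0, "roll": 0},
    {"hand": 25, "x": 0, "y": 0, "z": 0, "roll": 0},
    {"hand": 25, "x": 0, "y": 0, "z": 0, "roll": 0},
    {"hand": 25, "x": 0, "y": 0, "z": 0, "roll": 0}
  ]
}}

```text
time: 27.55
position: [0.4562, -0.0662, 0.0743]
tool_rot: [3.134, 0.216, -0.0]
ft_force: [-0.1, -0.9, 0.2]
grip_width: 0.44
grip_force: 20.0
```

Emit:
{"fn": "send_rows", "kwargs": {
  "rows": [
    {"hand": 25, "x": 0, "y": 0, "z": 10, "roll": 0},
    {"hand": 25, "x": 0, "y": 0, "z": 25, "roll": 0},
    {"hand": 25, "x": 0, "y": 0, "z": 35, "roll": 0},
    {"hand": 25, "x": 0, "y": -20, "z": 30, "roll": 0},
    {"hand": 25, "x": 3, "y": -40, "z": 0, "roll": 0},
    {"hand": 25, "x": 3, "y": -40, "z": 0, "roll": 0},
    {"hand": 25, "x": 3, "y": -40, "z": 0, "roll": 0},
    {"hand": 25, "x": 3, "y": -40, "z": 0, "roll": 0},
    {"hand": 25, "x": 0, "y": -35, "z": 0, "roll": 0},
    {"hand": 25, "x": 0, "y": 0, "z": 0, "roll": 0}
  ]
}}

```text
time: 28.55
position: [0.4667, -0.2875, 0.1745]
tool_rot: [3.133, 0.203, 0.0]
ft_force: [-0.1, 0.3, 0.0]
grip_width: 0.441
grip_force: 20.0
```

Emit:
{"fn": "send_rows", "kwargs": {
  "rows": [
    {"hand": 25, "x": 0, "y": 0, "z": -10, "roll": 0},
    {"hand": 25, "x": 0, "y": 0, "z": -20, "roll": 0},
    {"hand": 25, "x": 0, "y": 0, "z": -20, "roll": 0},
    {"hand": 25, "x": 0, "y": 0, "z": -20, "roll": 0},
    {"hand": 25, "x": 0, "y": 0, "z": -15, "roll": 0},
    {"hand": 25, "x": 0, "y": 0, "z": -6, "roll": 0},
    {"hand": 25, "x": 0, "y": 0, "z": -3, "roll": 0},
    {"hand": 25, "x": 0, "y": 0, "z": -1, "roll": 0},
    {"hand": 25, "x": 0, "y": 0, "z": -1, "roll": 0},
    {"hand": 25, "x": 0, "y": 0, "z": 0, "roll": 0}
  ]
}}

```text
time: 29.55
position: [0.4685, -0.2815, 0.0789]
tool_rot: [3.133, 0.215, 0.001]
ft_force: [-0.4, -0.7, -0.3]
grip_width: 0.44
grip_force: 20.0
```

Emit:
{"fn": "send_rows", "kwargs": {
  "rows": [
    {"hand": 25, "x": 0, "y": 0, "z": -1, "roll": 0},
    {"hand": 25, "x": 0, "y": 0, "z": 0, "roll": 0},
    {"hand": 25, "x": 0, "y": 0, "z": 0, "roll": 0}
  ]
}}

```text
time: 29.85
position: [0.4686, -0.2815, 0.0783]
tool_rot: [3.133, 0.215, 0.001]
ft_force: [-1.8, 1.0, 5.5]
grip_width: 0.437
grip_force: 20.0
```

Contact. Releasing, rising, moving clear and inspecting.

Emit:
{"fn": "send_rows", "kwargs": {
  "rows": [
    {"hand": 56, "x": 0, "y": 0, "z": 0, "roll": 0},
    {"hand": 56, "x": 0, "y": 0, "z": 0, "roll": 0},
    {"hand": 56, "x": 0, "y": 0, "z": 0, "roll": 0},
    {"hand": 56, "x": 0, "y": 0, "z": 0, "roll": 0},
    {"hand": 56, "x": 0, "y": 0, "z": 5, "roll": 0},
    {"hand": 56, "x": 0, "y": 0, "z": 15, "roll": 0},
    {"hand": 56, "x": 0, "y": 0, "z": 30, "roll": 0},
    {"hand": 56, "x": 0, "y": 0, "z": 45, "roll": 0},
    {"hand": 56, "x": 0, "y": 0, "z": 45, "roll": 0},
    {"hand": 56, "x": 0, "y": 0, "z": 40, "roll": 0}
  ]
}}

```text
time: 30.85
position: [0.4685, -0.2809, 0.261]
tool_rot: [3.132, 0.217, 0.003]
ft_force: [1.0, -0.4, -0.0]
grip_width: 0.644
grip_force: 0.0
```

Emit:
{"fn": "send_rows", "kwargs": {
  "rows": [
    {"hand": 56, "x": -20, "y": -40, "z": 0, "roll": 0},
    {"hand": 56, "x": -20, "y": -40, "z": 0, "roll": 0},
    {"hand": 56, "x": -25, "y": -40, "z": 0, "roll": 0},
    {"hand": 56, "x": -25, "y": -40, "z": 0, "roll": 0},
    {"hand": 56, "x": -25, "y": -40, "z": 0, "roll": 0},
    {"hand": 56, "x": -25, "y": -40, "z": 0, "roll": 0},
    {"hand": 56, "x": -25, "y": -40, "z": 0, "roll": 0},
    {"hand": 56, "x": -20, "y": -40, "z": 0, "roll": 0},
    {"hand": 56, "x": 0, "y": 0, "z": 0, "roll": 0},
    {"hand": 56, "x": 0, "y": 0, "z": 0, "roll": 0}
  ]
}}

```text
time: 31.85
position: [0.2822, -0.602, 0.2579]
tool_rot: [-3.134, -0.212, -0.001]
ft_force: [0.2, 0.2, -0.9]
grip_width: 0.645
grip_force: 0.0
```

```bash
python3 w.py w9 top;python3 w.py w10 side|head -1
python3 - <<'E'
import cv2,numpy as np
cv2.imwrite('pics/fin.png',np.vstack([cv2.resize(cv2.imread('pics/w9.png')[125:300,110:550],(750,298),interpolation=cv2.INTER_CUBIC),cv2.resize(cv2.imread('pics/w10.png')[50:400,150:590],(750,597))[20:318]]))
E
```

```text
31.85 tcp [ 282.2 -602.   257.9] close ang 97.7 q [ 1.44  0.41 -0.47  1.44  0.18  1.33 -0.47] w 56.1 gf 0.0
silver [632. 324.] [ 307.5 -667.6   22.8   87.2   21.4]
silver [482. 248.] [ 476.4 -339.4  -81.8  236.8  155.9]
silver [363. 204.] [ 5.737e+02 -7.190e+01  1.000e-01  3.910e+01  3.880e+01]
silver [ 10. 237.] [499.6 736.    4.  738.2  54.9]
silver [333.  54.] [ 9.274e+02 -5.000e-01 -8.820e+01  5.974e+02  1.034e+02]
silver [498.  24.] [1011.4 -371.6  -89.9  696.7   34.4]
colour [630. 298.] [ 366.  -661.1  -68.2   56.1   25.5] [  1 206 183]
colour [506. 243.] [ 487.7 -393.     7.8   69.5   24.4] [ 13 149 229]
colour [187. 244.] [478.6 327.5  84.1 248.  159.7] [ 18 209 229]
colour [357. 154.] [690.3 -48.9 -55.7  60.8  60.6] [111 177 199]
colour [217. 148.] [702.2 267.1  30.7  71.5  24.9] [ 67 175 191]
31.9 tcp [ 283.9 -600.6  258. ] close ang 97.9 q [ 1.44  0.41 -0.47  1.45  0.18  1.33 -0.47] w 55.9 gf 0.0
```

View pics/fin.png

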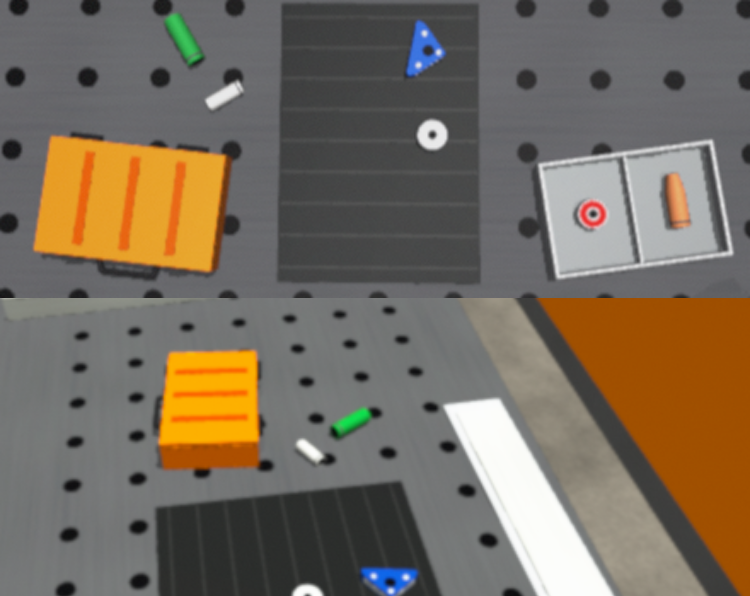

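The lid is fully shut, at crop (135,203). The red roll at (592,213) and copper nozzle at (677,200) lie flat in separate tray compartments. The white roll and magnet have not moved. Handing in.

```bash
python3 -c "from bench import *;print(close_job())"
```

```text
the job is handed in; nothing more can be done
None
```

Both kits are placed and the job is handed in at about 32 s: the aluminium kit is in the orange case with its lid shut, the steel kit is in the silver tray, and the white roll and blue square are where they were.

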